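# Check the inlet sensor of the banknote reader left part-way out of its test cradle

## Robot

A 7-joint arm with a two-finger parallel gripper is mounted at the origin on a cart in front of the work surface, level with it; the furniture and walls round the work are solid. World frame = base frame: x ahead of the robot, y to its left, z up, the work surface at z = 0. Lengths are in m, angles in rad, forces in N, time in s.
With the tool pointing down it reaches from about 0.4 to 0.85 m from the base axis. Payload 4.4 kg.
Tool frame: the origin (TCP) lies at the centre of the arm's flange, where the gripper is bolted on; the fingertips stand 199 mm ahead of it and the grasp point (between the pads) lies 180 mm ahead of it (ctrl.tip_reach is the distance from the TCP to the fingertips, in m); z points along the fingers, y is the line along which they close (so a half turn about z gives the same grasp; the last joint's range is limited). The gripper opens to 94 mm and grips with 3 to 60 N. Pads are 16 mm wide; open, the fingers measure 119 mm over their backs; the gripper's body (75 mm by 177 mm) begins 78 mm behind the grasp point.
Start: joints at [-1.329, 0.628, 0.038, 1.517, -0.027, 0.996, -0.02], TCP at [0.197, 0.619, 0.405] pointing down, gripper open.
Joint ranges: [-3.06, 3.06], [-0.37, 2.12], [-1.25, 1.32], [0.18, 2.47], [-1.1, 4.24], [0.23, 1.98], [-2.94, 2.94]. Speed limits (rad/s): [2.57, 2.57, 3.14, 3.14, 3.14, 3.14, 3.14].

## Interface

Orientations are given as a 3x3 rotation matrix whose columns are the frame's x, y, z axes.
In Python, from workcell import ctrl, cams gives the robot as it stands.
- The arm moves only by the tool apply_moves, never from a script. Its argument "steps" is a list of rows, each an object with "offset": the shift along the tool's x, y, z as a fraction of full scale, a list of three; "twist": the turn about the tool's z as a fraction of full scale; "grip": the opening, from -1 (shut) to 1 (fully open), so that 0 is half open. In form: [{"offset": [dx, dy, dz], "twist": twist, "grip": grip}, ...]. A call has 1 to 20 rows; each row shifts and turns the commanded pose from where the row before left it, along the tool's axes as they then stand; what a row does not reach is not made up. Full scale, the value 1, is 0.2 m for a shift and pi/2 rad for a turn. A row lasts 1/10 s, in which the tool goes at most 50 mm and 8.59 degrees, less where a joint would pass 70% of its speed; a pose out of reach is approached as far as the arm can. A call with a number of a shift or a turn outside -1 to 1 is refused whole. A call with a gripper value outside its range is refused whole. The fingers move at their own pace and stop on an object; "grip_force" is the grip in N (left out, the last holds). Time passes only in rows, so rows that do not move let the fingers close. It gives the time, the measured TCP pose, the force, the opening and the grip force at its end, in the units of the state.
- ctrl.state(): the state, without advancing time (a new reading comes with each control period).
- cams.read_camera(name): name is "scene" or "side" or "wrist"; returns the picture (480x640x3 uint8, red, green, blue); there is no depth.
- cams.calibration(name): a dict with "vfov" (degrees; the focal length in pixels is half the picture's height over the tangent of half this angle, whatever the lens; pixels are square), "cx", "cy" (the principal point, pixels), "rvec" (rotation vector, rad) and "tvec" (3), from world to camera coordinates, as OpenCV has them. Camera axes: x right, y down, z forward; pixel columns grow to the right and rows downward; lengths in m; the calibration is good to about 2 mm. The wrist camera is an equidistant fisheye: a pixel r from the principal point sees the ray r / f radians off the axis. A picture is of the moment at which its call begins: read the wrist's pose just before it. calibration takes no time and is no camera call; for the wrist camera it gives the pose at the moment of the call.
- ctrl.sign_off(): hands the job in; it is judged then, once.
The state is a dict: "clock": time; "joint_positions": joint angles; "dq": joint speeds; "effort": joint torques, N m; "eef_pos": TCP position; "eef_rot": TCP orientation; "force": force on the tool from outside, world axes, zero at the start; "moment": the same for the moment, N m; "finger_gap": opening from 0.0 (shut) to 1.0 (fully open); "grip_force": force on a finger pad.
Only numpy, scipy, OpenCV 4.12 (cv2) and the standard library are available. Lean on these libraries where they do the work, as an engineer would, in place of code of your own. Each camera call takes 0.05 s, during which the arm holds its last target. There are 200 camera calls.

## Task

One of the two banknote readers still stands part-way out of its test cradle: push it fully home along the guides with the fingertips. Then start its sensor check by pressing the green key at the right-hand end of the lowest key row on the desk tester, and no other key. Finally point at that reader's note slot from just in front, about a finger's width away and without touching the reader, and stay there for about three seconds so that its inlet sensor sees the fingertips; nothing is to be picked up, and the other reader and the things lying about stay as they are.

Things in the scene. Friction and masses are not known exactly. Their poses are not given: they have to be found in the camera images.
- reader_t: Banknote reader that starts part-way out: black stepped housing 131 (x) x 69 x 61 mm, 0.65 kg, loose. Origin at the centre of its underside; x runs from its front (facing the robot) to its back, z up. Its upright front face, 64 mm in front of the origin, is 68 mm wide and 36 mm high; 12 mm behind it the housing is 45 mm high, and 54 mm behind it 61 mm. It slides on the bed with under 10 N.
- slot_t (a point): Centre of the note slot (a dark level slit, about 50 mm wide) in the front face of reader_t, 18 mm above its underside. Axes as reader_t: -x points out of the slot, toward the robot.
- cradle_t: Cradle of reader_t, screwed to the bench: 5 mm bed, two black guides 72 mm apart with tops 20 mm above the bench, at the back a connector as stop. Origin on the bench where the reader's origin stands when fully home (the reader itself 5 mm higher, on the bed); +x is the push direction. At the start the reader is at cradle x = -0.045 to -0.065. Bed from x = -0.104 to 0.086 (back plate 50 mm high).
- slot_u (a point): Centre of the note slot of the other reader (body reader_u, same make and size), which is already home in its own, equal cradle beside the first and is to be left there. Axes as for slot_t.
- reader_u: The other banknote reader, same make and size, already home in its own cradle. Origin and axes as reader_t.
- cradle_u: The other cradle, same make; origin and axes as cradle_t. Which of the two cradles is on the left varies.
- key_top (a point): Centre of the green key's top face, on the desk tester (black console 170 x 188 x 136 mm). Axes are the tester's: x level to its back, y level along the key rows to the left, z up. Panel and keys slope 36.6 degrees: outward normal (-0.596, 0, 0.803). Key 18.5 (y) x 12.5 mm; next key left is centred 22.5 mm off, next key up the slope 17 mm off, all 3 mm proud; right and below the panel is bare.
- tester_terminal_key_33 (a joint): Travel of the green key into the panel, 0 = released, 0.0022 m = fully pressed. Sprung: about 8 N when fully down, and it comes back by itself. It counts as pressed beyond half its travel.
- tester_terminal_key_32 (a joint): Travel of the key to the left of the green key, same kind; must not be pressed. Wide fingertips should bear on the right-hand, lower part of the green key and overhang the bare panel (clear for 35 mm to the right and 15 mm below).
- tester_terminal_key_23 (a joint): Travel of the key above the green key, same kind; must not be pressed.
- tester_terminal_key_22 (a joint): Travel of the key diagonally up and left of the green key, same kind; must not be pressed. The other keys do not move.
- driver: Screwdriver with red handle, 168 mm long (y), 24 mm thick, lying near the bench's front edge, bystander. Origin under its middle.
- gear_c: Pale moulded gear, 40 mm across, 10 mm thick, lying flat in front of and between the cradles, bystander.
- roller: Black feed roller with a square end block, 75 mm long, 17 mm thick, lying on the bench, bystander.
- board_d: Populated circuit board 55 x 75 mm, 20 mm high, lying on its stand-offs to the right of the cradles, bystander.
- lock_b: Cam lock cylinder, 25 mm in diameter, 32 mm tall, standing on end near the power unit, bystander.
- cutters: Side cutters with blue handles, 143 mm long, 10 mm thick, lying flat to the right, bystander.
- psu: Pale plastic power unit 50 x 118 x 30 mm, lying in front of the desk tester, bystander.
- pen: Marker pen, 135 mm long, 16 mm thick, lying to the right, bystander.

How it is judged:
By the outcome, as a careful person would: the job done as asked, in the order asked, and still so for the second after the job is handed in, with the robot touching nothing.
It also fails if it takes over 61 s, if anything falls off the work surface, if the arm or the gripper's body presses on something with over 40 N, if the wrist force passes 120 N, or if a joint passes its speed limit or range.

## Working session

There is one attempt and no reset: what is moved stays moved. The work goes in short steps, Python scripts to look and compute and a tool call to move; the robot and the scene stay as the last step left them, time stands still between calls to the robot, and variables do not carry over. Pictures are saved under pics/ and viewed, at most 10 in all, crops included, and the job is handed in when it is done.

Besides the shell and the picture viewer there is one more tool, called after "Request:" as name(argument=value, ...), one argument or row to a line, values as JSON. apply_moves: Moves the arm, as the interface text tells. Shift numbers are shares of 0.2 m and turn numbers shares of pi/2 rad, none past 1 either way. Its arguments: {"type":"object","properties":{"steps":{"type":"array","items":{"type":"object","properties":{"offset":{"type":"array","items":{"type":"number","minimum":-1,"maximum":1}},"twist":{"type":"number","minimum":-1,"maximum":1},"grip":{"type":"number"}}}},"grip_force":{"type":"number"}},"required":["steps"]}

```bash
ls; mkdir -p pics; cat > h.py <<'E'
import numpy as np, cv2
from workcell import ctrl, cams
def cal(n):
    c=cams.calibration(n); R=cv2.Rodrigues(np.array(c['rvec'],float))[0]; t=np.array(c['tvec'],float).ravel()
    return 240/np.tan(np.radians(c['vfov'])/2),c['cx'],c['cy'],R,t
def ray(n,u,v,C=None):
    f,cx,cy,R,t=C or cal(n); a=np.array([u-cx,v-cy])
    if n=='wrist':
        r=np.hypot(*a); th=r/f; d=np.r_[a/max(r,1e-9)*np.sin(th),np.cos(th)]
    else: d=np.r_[a/f,1]
    d=R.T@d; return -R.T@t,d/np.linalg.norm(d)
def onz(n,u,v,z,C=None):
    o,d=ray(n,u,v,C); return o+d*(z-o[2])/d[2]
def proj(n,p,C=None):
    f,cx,cy,R,t=C or cal(n); q=R@np.array(p,float)+t
    if n=='wrist':
        r=np.hypot(q[0],q[1]); k=np.arctan2(r,q[2])*f/max(r,1e-9)
        return np.array([cx+k*q[0],cy+k*q[1]])
    return np.array([cx+f*q[0]/q[2],cy+f*q[1]/q[2]])
def tri(*rs):
    A=0;b=0
    for o,d in rs:
        M=np.eye(3)-np.outer(d,d);A=A+M;b=b+M@o
    return np.linalg.solve(A,b)
def snap(n,f):
    im=cams.read_camera(n); cv2.imwrite('pics/'+f,im[:,:,::-1]); return im
E
python3 - <<'E'
from h import *
s=ctrl.state(); print({k:np.round(s[k],3).tolist() for k in s}, ctrl.tip_reach)
for n in('scene','side','wrist'):
    snap(n,n+'0.png'); f,cx,cy,R,t=cal(n); print(n,f,cx,cy,-R.T@t,R.round(2).tolist())
E
```

```text
pics
{'clock': 0.0, 'joint_positions': [-1.329, 0.629, 0.038, 1.518, -0.027, 0.996, -0.02], 'dq': [-0.0, 0.003, -0.0, 0.001, 0.001, 0.0, 0.001], 'effort': [-0.0, -54.973, 1.144, -18.663, -0.052, 0.024, 0.0], 'eef_pos': [0.197, 0.619, 0.404], 'eef_rot': [[-0.953, 0.303, -0.001], [0.303, 0.953, -0.002], [-0.0, -0.002, -1.0]], 'force': [-0.535, 0.825, -0.07], 'moment': [-0.018, 0.011, -0.005], 'grip_force': 0.0, 'finger_gap': 1.0} 0.1992
scene 553.087654188356 323.3453489762827 235.8141151951819 [-0.14170541 -0.6323617   0.74576358] [[0.54, -0.84, 0.01], [-0.57, -0.37, -0.73], [0.62, 0.39, -0.68]]
side 520.2213055372031 316.73361181774254 228.97470752470375 [ 0.53428204 -1.22967615  0.56263359] [[1.0, 0.05, 0.0], [0.02, -0.43, -0.9], [-0.04, 0.9, -0.44]]
wrist 371.64829954431775 319.55181871184647 245.95935460800396 [0.126591   0.64259591 0.38450543] [[0.3, 0.95, -0.0], [0.92, -0.29, 0.26], [0.24, -0.08, -0.97]]
```

View pics/scene0.png

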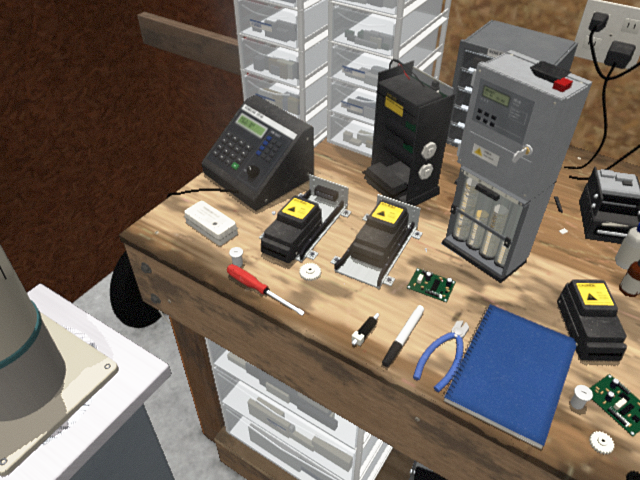

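View pics/side0.png

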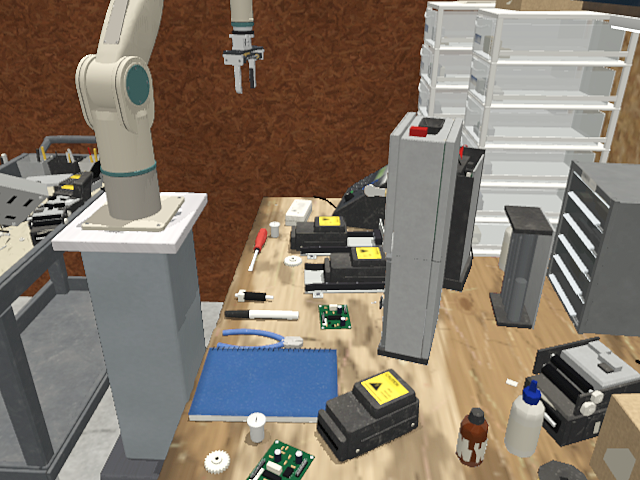

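The scene view shows the left reader (label at about 303,210) standing out of its cradle. The right reader (378,240) is home, and the tester with its green key (about 235,165) is at the far left. Next I'll get rough positions.

```bash
python3 - <<'E'
from h import *
for nm,u,v,z in [('T label',303,210,.066),('T front bot',280,250,.005),('U label',387,214,.066),('U front',362,262,.02),('gear',310,271,.01),('driver',262,285,.012),('psu',210,222,.03),('lock',236,252,.03),('key',236,165,.06)]:
    print(nm,onz('scene',u,v,z).round(3))
im=cv2.imread('pics/scene0.png');h=cv2.cvtColor(im,cv2.COLOR_BGR2HSV)
g=cv2.inRange(h,(45,90,60),(85,255,255));n,l,s,c=cv2.connectedComponentsWithStats(g)
for i in range(1,n):
    if s[i,4]>5 and c[i,0]<320: print(s[i],c[i].round(1))
E
```

```text
T label [ 0.514 -0.17   0.066]
T front bot [ 0.451 -0.158  0.005]
U label [ 0.591 -0.309  0.066]
U front [ 0.496 -0.312  0.02 ]
gear [ 0.433 -0.239  0.01 ]
driver [ 0.356 -0.188  0.012]
psu [ 0.42  -0.014  0.03 ]
lock [ 0.383 -0.11   0.03 ]
key [0.564 0.035 0.06 ]
[239 117  25  17  95] [252.5 125.8]
[232 162   7   8  29] [234.9 165.4]
```

View pics/wrist0.png

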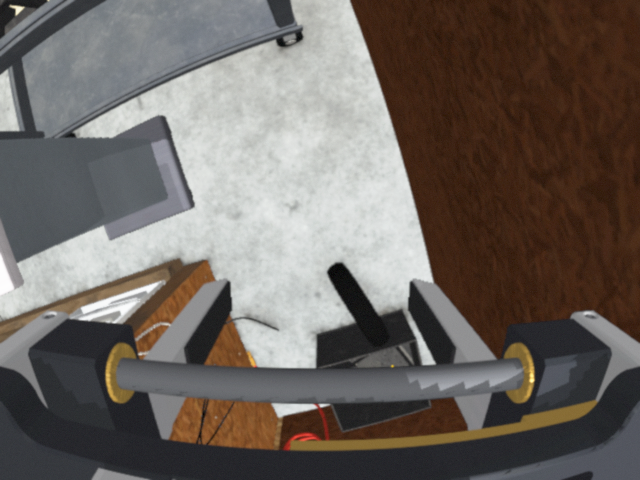

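Request:
apply_moves(
  steps=[
    {"offset": [0,0,0],"twist": -0.066,"grip": 1},
    {"offset": [0,0,0],"twist": -0.066,"grip": 1},
    {"offset": [0,0,0],"twist": -0.064,"grip": 1},
    {"offset": [-0.108,-0.223,0],"twist": 0,"grip": 1},
    {"offset": [-0.108,-0.223,0],"twist": 0,"grip": 1},
    {"offset": [-0.108,-0.223,0],"twist": 0,"grip": 1},
    {"offset": [-0.108,-0.223,0],"twist": 0,"grip": 1},
    {"offset": [-0.108,-0.223,0],"twist": 0,"grip": 1},
    {"offset": [-0.108,-0.223,0],"twist": 0,"grip": 1},
    {"offset": [-0.108,-0.223,0],"twist": 0,"grip": 1},
    {"offset": [-0.108,-0.223,0],"twist": 0,"grip": 1},
    {"offset": [-0.108,-0.223,0],"twist": 0,"grip": 1},
    {"offset": [-0.108,-0.223,0],"twist": 0,"grip": 1},
    {"offset": [-0.108,-0.223,0],"twist": 0,"grip": 1},
    {"offset": [-0.108,-0.223,0],"twist": 0,"grip": 1},
    {"offset": [-0.108,-0.223,0],"twist": 0,"grip": 1},
    {"offset": [-0.108,-0.223,0],"twist": 0,"grip": 1},
    {"offset": [-0.108,-0.223,0],"twist": 0,"grip": 1},
  ],
)

```text
clock: 1.95
eef_pos: [0.5214, -0.0515, 0.4046]
eef_rot: [[-1.0, 0.0, -0.0], [0.0, 1.0, 0.0], [0.0, 0.0, -1.0]]
force: [1.4, 1.0, -0.1]
finger_gap: 0.999
grip_force: 0.0
```

```bash
python3 - <<'E'
from h import *
s=ctrl.state();print(np.round(s['eef_pos'],4),np.round(s['eef_rot'],3).tolist(),np.round(s['joint_positions'],2),s['clock'],np.round(s['force'],1))
snap('wrist','w1.png');c=cal('wrist');print([c[0],c[1],c[2],(-c[3].T@c[4]).round(4),c[3].round(3).tolist()])
import pickle;pickle.dump(c,open('w1.pkl','wb'))
E
```

```text
[ 0.5214 -0.0515  0.4046] [[-1.0, 0.0, -0.0], [0.0, 1.0, 0.0], [0.0, 0.0, -1.0]] [ 0.02  0.45  0.03  1.87 -0.02  0.83  1.64] 1.95 [ 1.4  1.  -0.1]
[np.float64(371.64829954431775), 319.55181871184647, 245.95935460800396, array([ 0.4505, -0.059 ,  0.385 ]), [[0.01, 1.0, -0.007], [0.966, -0.008, 0.26], [0.26, -0.009, -0.966]]]
```

View pics/w1.png

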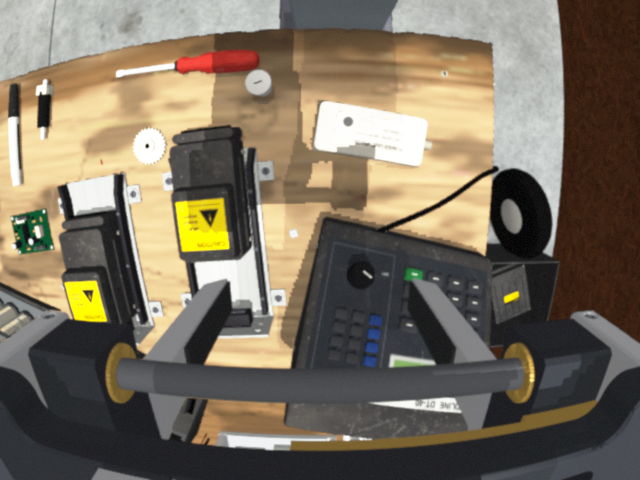

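The wrist view shows reader_t with its label at (205,225) and its front at about (205,133), and the home reader at (85,230). The green key is at (414,273), with the tester yawed slightly. I'll enlarge this area to measure edges.

```bash
python3 - <<'E'
from h import *
im=cv2.imread('pics/w1.png')
cv2.imwrite('pics/c1.png',np.hstack([cv2.resize(im[115:345,155:285],None,fx=2.6,fy=2.6,interpolation=2),cv2.resize(im[205:320,340:500],None,fx=2.6,fy=2.6,interpolation=2).__class__(cv2.copyMakeBorder(cv2.resize(im[205:320,340:500],None,fx=2.6,fy=2.6,interpolation=2),0,598-299,0,0,0).shape,np.uint8) if 0 else cv2.copyMakeBorder(cv2.resize(im[205:320,340:500],None,fx=2.6,fy=2.6,interpolation=2),0,299,0,0,0)]))
h=cv2.cvtColor(im,cv2.COLOR_BGR2HSV)
g=cv2.inRange(h,(45,100,60),(85,255,255));n,l,s,c=cv2.connectedComponentsWithStats(g)
for i in range(1,n):
    if s[i,4]>20 : print('green',s[i],c[i].round(1))
import pickle;C=pickle.load(open('w1.pkl','rb'))
y=cv2.inRange(h,(22,140,150),(36,255,255))
for ct in cv2.findContours(y,0,2)[0]:
    if cv2.contourArea(ct)>500:
        P=np.array([onz('wrist',u,v,.066,C)[:2] for u,v in cv2.convexHull(ct)[:,0].astype(float)])
        r=cv2.minAreaRect((P*1000).astype(np.float32));print('label',r,cv2.boxPoints(r).round(0).tolist())
E
```

```text
green [ 14 210  38  40 434] [ 39.2 226.4]
green [ 13 223  29  30 227] [ 24.8 240.3]
green [404 267  19  14 181] [412.4 273.7]
green [395 362  19   4  60] [403.  363.8]
label ((597.0387573242188, -320.3465881347656), (48.14140701293945, 49.437110900878906), 3.9264423847198486) [[571.0, -297.0], [575.0, -347.0], [623.0, -343.0], [619.0, -294.0]]
label ((515.77734375, -169.3494110107422), (48.138038635253906, 48.02491760253906), 3.305879592895508) [[490.0, -147.0], [493.0, -195.0], [541.0, -192.0], [538.0, -144.0]]
```

View pics/c1.png

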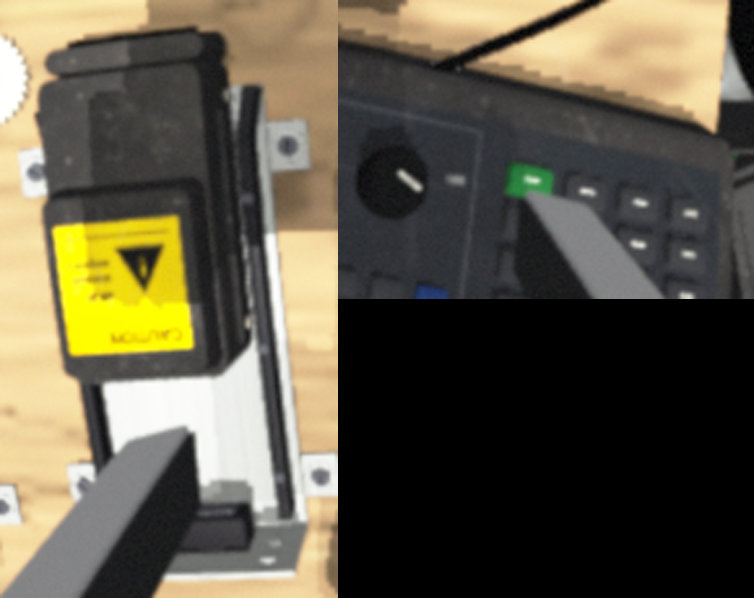

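The crop shows the reader's front top edge running from about (173,131) to (240,127), the feet screws, and the green key whole with the other keys of its row to its left. I'll triangulate the key and work out the yaws.

```bash
python3 - <<'E'
from h import *
import pickle;C=pickle.load(open('w1.pkl','rb'))
w=lambda u,v,z:onz('wrist',u,v,z,C)
r1=ray('scene',234.9,165.4);r2=ray('wrist',412.4,273.7,C)
k=tri(r1,r2);print('key',k.round(4),'resid',[np.linalg.norm(np.cross(k-o,d)).round(4) for o,d in(r1,r2)])
M=[((a-338)/2.6+340,b/2.6+205) for a,b in((532,180),(587,190),(640,202),(690,213))]
P=np.array([w(u,v,k[2]) for u,v in M]);print(P.round(4),np.linalg.norm(np.diff(P,axis=0),axis=1).round(4))
d=P[-1]-P[0];print('tester yaw',np.degrees(np.arctan2(-d[0],d[1])))
c=lambda a,b:(a/2.6+155,b/2.6+115)
for nm,p,z in [('frontL',c(70,36),.041),('frontR',c(215,30),.041),('foot1R',c(290,146),.004),('foot2R',c(320,476),.004),('foot1L',c(37,172),.004),('guideR front',c(255,88),.02),('guideR back',c(286,515),.02),('backplate R top',c(305,523),.05),('U foot1',(134,193),.004),('U foot2',(155,310),.004),('U front',(85,215),.041),('lock',(258,82),.032),('psu a',(320,102),.03),('psu b',(316,150),.03),('psu c',(418,166),.03),('psu d',(427,118),.03),('driver',(218,63),.024),('gear',(149,146),.01),('testerfrontR',(325,218),.02)]:
    print(nm,w(*p,z)[:3].round(4))
E
```

```text
key [0.5599 0.0274 0.0655] resid [np.float64(0.0052), np.float64(0.0052)]
[[0.5644 0.0262 0.0655]
 [0.5687 0.0474 0.0655]
 [0.574  0.0688 0.0655]
 [0.5792 0.0901 0.0655]] [0.0217 0.0221 0.0219]
tester yaw -13.018421269853079
frontL [ 0.426  -0.1928  0.041 ]
frontR [ 0.4278 -0.137   0.041 ]
foot1R [ 0.4729 -0.1163  0.004 ]
foot2R [ 0.6129 -0.1095  0.004 ]
foot1L [ 0.4789 -0.225   0.004 ]
guideR front [ 0.4494 -0.1268  0.02  ]
guideR back [ 0.6241 -0.1227  0.02  ]
backplate R top [ 0.6131 -0.1102  0.05  ]
U foot1 [ 0.4896 -0.2708  0.004 ]
U foot2 [ 0.632  -0.2632  0.004 ]
U front [ 0.5061 -0.3177  0.041 ]
lock [ 0.3848 -0.1189  0.032 ]
psu a [ 0.406  -0.0606  0.03  ]
psu b [ 0.4521 -0.0648  0.03  ]
psu c [0.4665 0.0339 0.03  ]
psu d [0.4191 0.0425 0.03  ]
driver [ 0.3604 -0.1605  0.024 ]
gear [ 0.4388 -0.2446  0.01  ]
testerfrontR [ 0.5198 -0.0567  0.02  ]
```

Request:
apply_moves(
  steps=[
    {"offset": [0,0,0],"twist": -0.033,"grip": -1},
    {"offset": [0.153,-0.146,0],"twist": 0,"grip": -1},
    {"offset": [0.153,-0.146,0],"twist": 0,"grip": -1},
    {"offset": [0.153,-0.145,0],"twist": 0,"grip": -1},
    {"offset": [0.154,-0.145,0],"twist": 0,"grip": -1},
    {"offset": [0,0,0.2],"twist": 0,"grip": -1},
    {"offset": [0,0,0.2],"twist": 0,"grip": -1},
    {"offset": [0,0,0],"twist": 0,"grip": -1},
    {"offset": [0,0,0],"twist": 0,"grip": -1},
  ],
)

```text
clock: 2.9
eef_pos: [0.4046, -0.1719, 0.3248]
eef_rot: [[-0.999, -0.052, -0.002], [-0.052, 0.999, 0.001], [0.002, 0.001, -1.0]]
force: [1.6, -0.6, 0.3]
finger_gap: 0.274
grip_force: 0.0
```

```bash
python3 - <<'E'
from h import *
import pickle
snap('wrist','w2.png');pickle.dump(cal('wrist'),open('w2.pkl','wb'));a=cv2.imread('pics/w2.png')
b=snap('scene','s2.png')[:,:,::-1][120:320,180:440]
cv2.imwrite('pics/c2.png',np.hstack([cv2.resize(a,(480,360)),cv2.resize(b,(320,246)).copy() if 0 else cv2.copyMakeBorder(cv2.resize(b,(320,246)),0,114,0,0,0)]))
s=ctrl.state();print(s['eef_pos'],s['finger_gap'],s['force'])
E
```

```text
[ 0.40534878 -0.17205739  0.32607041] 0.18950980426991226 [ 0.03996702 -0.28528064 -0.56893372]
```

View pics/c2.png

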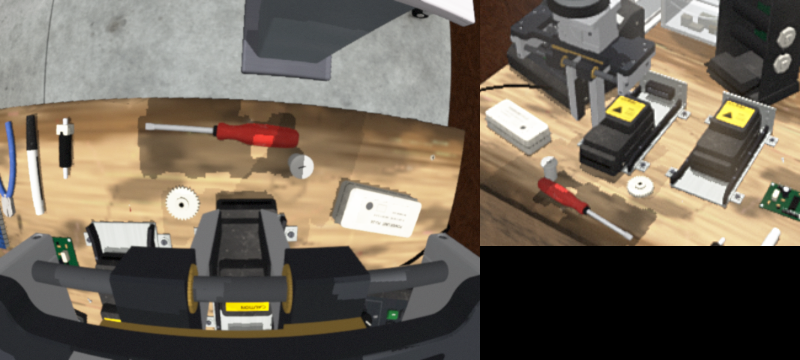

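The wrist view shows the closing fingers in line with the reader, whose front edge is at about (327,259). The driver handle, at about (355,195), is clear of the descent. I'll check the numbers.

```bash
python3 - <<'E'
from h import *
import pickle;C=pickle.load(open('w2.pkl','rb'))
for nm,p,z in [('front row259',(327,259),.041),('front row275',(327,275),.041),('frontL',(288,268),.041),('frontR',(367,268),.041),('driver edge',(355,198),.012),('lock edge',(390,222),.032)]: print(nm,onz('wrist',*p,z,C).round(4))
im=cv2.imread('pics/w2.png');print(im[235:300:3,327].mean(1).round(0))
E
```

```text
front row259 [ 0.4115 -0.1653  0.041 ]
front row275 [ 0.4241 -0.1646  0.041 ]
frontL [ 0.4201 -0.1942  0.041 ]
frontR [ 0.417  -0.1348  0.041 ]
driver edge [ 0.3683 -0.1449  0.012 ]
lock edge [ 0.3824 -0.1188  0.032 ]
[102. 150. 187. 178. 163. 160. 151.  93.  94.  94.  44.  19.   6.  29.
  29.  68.  73.  73.  67.  28.  27.  47.]
```

Request:
apply_moves(
  steps=[
    {"offset": [0,0,0],"twist": 0,"grip": -1},
    {"offset": [0,0,0],"twist": 0,"grip": -1},
    {"offset": [0,0,0],"twist": 0,"grip": -1},
    {"offset": [0,0,0.18],"twist": 0,"grip": -1},
    {"offset": [0,0,0.18],"twist": 0,"grip": -1},
    {"offset": [0,0,0.1],"twist": 0,"grip": -1},
    {"offset": [0,0,0.065],"twist": 0,"grip": -1},
    {"offset": [0,0,0],"twist": 0,"grip": -1},
  ],
)

```text
clock: 3.8
eef_pos: [0.4056, -0.1726, 0.2198]
eef_rot: [[-0.999, -0.052, -0.005], [-0.052, 0.999, 0.002], [0.005, 0.002, -1.0]]
force: [-0.1, 0.1, 0.2]
finger_gap: 0.001
grip_force: 0.0
```

Request:
apply_moves(
  steps=[
    {"offset": [-0.04,0,0],"twist": 0,"grip": -1},
    {"offset": [-0.04,0,0],"twist": 0,"grip": -1},
    {"offset": [-0.03,0,0],"twist": 0,"grip": -1},
    {"offset": [-0.03,0,0],"twist": 0,"grip": -1},
    {"offset": [-0.03,0,0],"twist": 0,"grip": -1},
    {"offset": [0,0,0],"twist": 0,"grip": -1},
  ],
)

```text
clock: 4.4
eef_pos: [0.4408, -0.1708, 0.2211]
eef_rot: [[-0.999, -0.052, -0.001], [-0.052, 0.999, 0.001], [0.001, 0.001, -1.0]]
force: [-1.5, 0.0, 2.3]
finger_gap: 0.009
grip_force: 0.9
```

Request:
apply_moves(
  steps=[
    {"offset": [-0.03,0,0],"twist": 0,"grip": -1},
    {"offset": [-0.03,0,0],"twist": 0,"grip": -1},
    {"offset": [-0.03,0,0],"twist": 0,"grip": -1},
    {"offset": [-0.03,0,0],"twist": 0,"grip": -1},
    {"offset": [-0.02,0,0],"twist": 0,"grip": -1},
  ],
)

```text
clock: 4.9
eef_pos: [0.4677, -0.1695, 0.2208]
eef_rot: [[-0.999, -0.052, -0.003], [-0.052, 0.999, 0.001], [0.003, 0.001, -1.0]]
force: [-5.1, -1.1, 2.8]
finger_gap: 0.003
grip_force: 2.5
```

Request:
apply_moves(
  steps=[
    {"offset": [-0.02,0,0],"twist": 0,"grip": -1},
    {"offset": [-0.01,0,0],"twist": 0,"grip": -1},
  ],
)

```text
clock: 5.1
eef_pos: [0.4739, -0.1692, 0.2208]
eef_rot: [[-0.999, -0.052, -0.002], [-0.052, 0.999, 0.001], [0.002, 0.001, -1.0]]
force: [-4.1, -1.3, 3.7]
finger_gap: 0.005
grip_force: 2.4
```

Request:
apply_moves(
  steps=[
    {"offset": [-0.01,0,0],"twist": 0,"grip": -1},
    {"offset": [-0.01,0,0],"twist": 0,"grip": -1},
  ],
)

```text
clock: 5.3
eef_pos: [0.4775, -0.169, 0.2208]
eef_rot: [[-0.999, -0.052, -0.003], [-0.052, 0.999, 0.001], [0.003, 0.001, -1.0]]
force: [-5.0, -0.2, 4.6]
finger_gap: 0.004
grip_force: 2.7
```

Request:
apply_moves(
  steps=[
    {"offset": [-0.01,0,0],"twist": 0,"grip": -1},
    {"offset": [-0.01,0,0],"twist": 0,"grip": -1},
  ],
)

```text
clock: 5.5
eef_pos: [0.4796, -0.169, 0.2206]
eef_rot: [[-0.999, -0.051, -0.009], [-0.051, 0.999, 0.002], [0.009, 0.002, -1.0]]
force: [-11.0, -1.0, 9.3]
finger_gap: 0.006
grip_force: 5.9
```

Request:
apply_moves(
  steps=[
    {"offset": [-0.01,0,0],"twist": 0,"grip": -1},
  ],
)

```text
clock: 5.6
eef_pos: [0.4804, -0.169, 0.2205]
eef_rot: [[-0.999, -0.051, -0.012], [-0.051, 0.999, 0.002], [0.012, 0.003, -1.0]]
force: [-13.0, -1.2, 11.8]
finger_gap: 0.006
grip_force: 7.4
```

Request:
apply_moves(
  steps=[
    {"offset": [-0.01,0,0],"twist": 0,"grip": -1},
  ],
)

```text
clock: 5.7
eef_pos: [0.4811, -0.169, 0.2203]
eef_rot: [[-0.999, -0.05, -0.016], [-0.05, 0.999, 0.002], [0.015, 0.003, -1.0]]
force: [-17.3, -2.5, 15.7]
finger_gap: 0.002
grip_force: 8.9
```

Request:
apply_moves(
  steps=[
    {"offset": [-0.01,0,0],"twist": 0,"grip": -1},
  ],
)

```text
clock: 5.8
eef_pos: [0.4818, -0.1691, 0.2202]
eef_rot: [[-0.999, -0.05, -0.019], [-0.05, 0.999, 0.003], [0.019, 0.004, -1.0]]
force: [-19.2, -3.1, 15.8]
finger_gap: 0.007
grip_force: 10.4
```

Request:
apply_moves(
  steps=[
    {"offset": [0.05,0,0],"twist": 0,"grip": -1},
    {"offset": [0.1,0,0],"twist": 0,"grip": -1},
    {"offset": [0,0,-0.2],"twist": 0,"grip": -1},
    {"offset": [0,0,-0.2],"twist": 0,"grip": -1},
    {"offset": [0,0,-0.2],"twist": 0,"grip": -1},
    {"offset": [0,0,-0.1],"twist": 0.089,"grip": -1},
    {"offset": [0,0,-0.05],"twist": 0.089,"grip": -1},
    {"offset": [-0.067,0.221,0],"twist": 0,"grip": -1},
    {"offset": [-0.067,0.221,0],"twist": 0,"grip": -1},
    {"offset": [-0.067,0.221,0],"twist": 0,"grip": -1},
    {"offset": [-0.067,0.221,0],"twist": 0,"grip": -1},
    {"offset": [-0.067,0.221,0],"twist": 0,"grip": -1},
    {"offset": [0,0,0],"twist": 0,"grip": -1},
    {"offset": [0,0,0],"twist": 0,"grip": -1},
  ],
)

```text
clock: 7.2
eef_pos: [0.5745, 0.032, 0.3708]
eef_rot: [[-0.975, 0.222, 0.001], [0.222, 0.975, 0.002], [-0.001, 0.002, -1.0]]
force: [0.1, -1.2, -0.3]
finger_gap: 0.005
grip_force: 0.0
```

```bash
python3 - <<'E'
from h import *
import pickle
snap('wrist','w3.png');pickle.dump(cal('wrist'),open('w3.pkl','wb'))
s=ctrl.state();print(s['clock'],s['eef_pos'],np.round(s['eef_rot'],3).tolist(),s['finger_gap'],s['force'])
E
```

```text
7.25 [0.57386412 0.03020562 0.37078479] [[-0.974, 0.225, -0.0], [0.225, 0.974, 0.001], [0.0, 0.001, -1.0]] 1.5675856403137833e-05 [-0.13461584 -1.22665027  0.5993052 ]
```

View pics/w3.png

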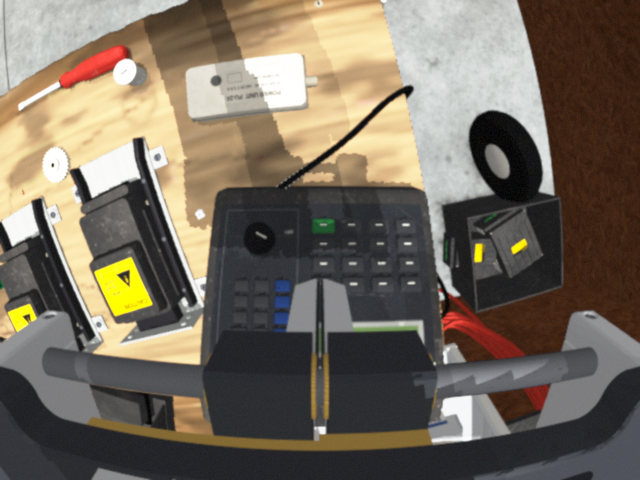

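This view shows reader_t home in its cradle (label at 123,283), level with the other one. The green key is at (323,226), the rest of its row runs to the right at (352..406,225), and the fingertips are at about (319,300). I'll triangulate the key from the two wrist views and the scene view.

```bash
python3 - <<'E'
from h import *
import pickle;C1=pickle.load(open('w1.pkl','rb'));C=pickle.load(open('w3.pkl','rb'))
im=cv2.imread('pics/w3.png');h=cv2.cvtColor(im,cv2.COLOR_BGR2HSV)
def cc(m,lo,hi):
    n,l,s,c=cv2.connectedComponentsWithStats(m);return [(s[i].tolist(),c[i].round(1).tolist()) for i in range(1,n) if lo<s[i,4]<hi]
roi=np.zeros(im.shape[:2],np.uint8);roi[205:300,305:425]=1
g=cc(cv2.inRange(h,(45,90,40),(85,255,255))*roi,60,2000);print('g',g)
wm=cc(cv2.inRange(im,(140,140,140),(255,255,255))*roi,5,200);print([x[1] for x in wm])
u,v=g[0][0][0]+g[0][0][2]/2-.5,g[0][0][1]+g[0][0][3]/2-.5;print('box centre',u,v)
r=[ray('wrist',u,v,C),ray('wrist',412.9,273.7,C1),ray('scene',234.9,165.4)]
for sel in([0,1],[0,2],[0,1,2]):
    k=tri(*[r[i] for i in sel]);print(sel,k.round(4),[np.linalg.norm(np.cross(k-r[i][0],r[i][1])).round(4) for i in sel])
for z in(.055,.06,.065):
    x0,y0,wd,ht=g[0][0][:4];P=[onz('wrist',a,v,z,C) for a in(x0-.5,x0+wd-.5)]
    M=sorted([m[1] for m in wm if abs(m[1][1]-226)<6]);Q=np.array([onz('wrist',*m,z,C) for m in M])
    print(z,onz('wrist',u,v,z,C).round(4),'width',np.linalg.norm(P[1]-P[0]).round(4),np.linalg.norm(np.diff(Q,axis=0),axis=1).round(4), 'yaw',np.degrees(np.arctan2(-(Q[-1]-Q[0])[0],(Q[-1]-Q[0])[1])).round(2))
E
```

```text
g [([312, 218, 24, 16, 319], [323.0, 225.8])]
[[405.3, 224.0], [378.5, 224.0], [379.5, 243.0], [407.3, 243.0], [323.0, 263.1], [352.3, 263.0], [381.0, 262.9], [409.0, 262.5], [309.4, 290.3], [353.0, 283.5], [382.3, 283.2], [411.0, 282.5]]
box centre 323.5 225.5
[0, 1] [0.5708 0.0346 0.0336] [np.float64(0.0046), np.float64(0.0046)]
[0, 2] [0.5619 0.0372 0.0589] [np.float64(0.0005), np.float64(0.0005)]
[0, 1, 2] [0.5633 0.0334 0.0584] [np.float64(0.0044), np.float64(0.0077), np.float64(0.0035)]
0.055 [0.5622 0.0374 0.055 ] width 0.0195 [0.0226] yaw -12.52
0.06 [0.5612 0.0376 0.06  ] width 0.0192 [0.0223] yaw -12.52
0.065 [0.5602 0.0378 0.065 ] width 0.0189 [0.0219] yaw -12.52
```

Both wrist3 and scene put the key at (0.562, 0.037, 0.059) with 0.5 mm residual, and the 22.5 mm key spacing fits that height. I took wrist1 before the arm had settled, so I'm dropping it. I'll approach the key from above, tips biased to its right-hand, lower part.

Request:
apply_moves(
  steps=[
    {"offset": [0.106,-0.01,0],"twist": 0,"grip": -1},
    {"offset": [0,0,0.2],"twist": 0,"grip": -1},
    {"offset": [0,0,0.2],"twist": 0,"grip": -1},
    {"offset": [0,0,0.1],"twist": 0,"grip": -1},
    {"offset": [0,0,0.015],"twist": 0,"grip": -1},
    {"offset": [0,0,0],"twist": 0,"grip": -1},
    {"offset": [0,0,0],"twist": 0,"grip": -1},
  ],
)

```text
clock: 7.95
eef_pos: [0.5527, 0.0323, 0.2691]
eef_rot: [[-0.974, 0.227, 0.001], [0.227, 0.974, 0.001], [-0.0, 0.001, -1.0]]
force: [0.7, 0.3, 0.9]
finger_gap: 0.008
grip_force: 0.0
```

```bash
python3 - <<'E'
from h import *
a=snap('wrist','w4.png')[:,:,::-1][180:300,250:410];b=snap('scene','s4.png')[:,:,::-1][120:200,200:300]
cv2.imwrite('pics/c4.png',np.hstack([cv2.resize(a,(480,360),interpolation=2),cv2.copyMakeBorder(cv2.resize(b,(310,248),interpolation=2),0,112,0,0,0)]))
s=ctrl.state();print(s['clock'],s['eef_pos'],np.round(s['eef_rot'],3).tolist(),s['force'])
for dy in(-.0125,.0125): print(proj('wrist',s['eef_pos']+np.array(s['eef_rot'])@[-.008,dy,.199]))
print('key',proj('wrist',[.5619,.0372,.0585]))
E
```

```text
8.05 [0.55261105 0.03268621 0.26925871] [[-0.974, 0.226, 0.001], [0.226, 0.974, 0.001], [-0.0, 0.001, -1.0]] [ 0.28624564 -0.2334615  -0.51310278]
[294.0977542  308.94119185]
[341.34496796 308.99817571]
key [328.96947037 300.21408907]
```

View pics/c4.png

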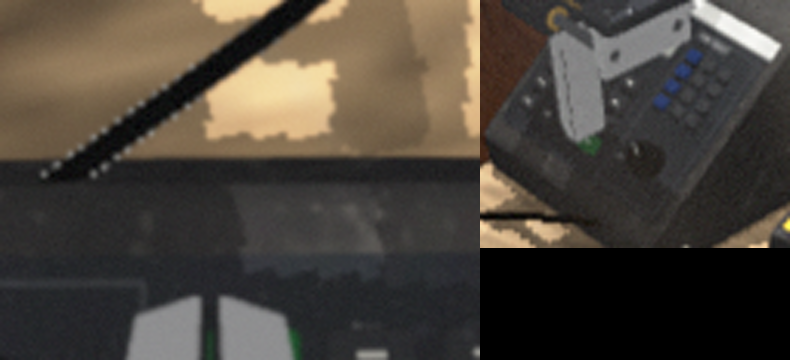

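The tips are over the right-hand part of the green key. Its left edge shows beside them at (348,295), and the next key's mark at (375,297) is clear. Now I'll descend.

Request:
apply_moves(
  steps=[
    {"offset": [0,0,0.02],"twist": 0,"grip": -1},
    {"offset": [0,0,0.02],"twist": 0,"grip": -1},
    {"offset": [0,0,0],"twist": 0,"grip": -1},
    {"offset": [-0.003,0,0.004],"twist": 0,"grip": -1},
    {"offset": [-0.003,0,0.004],"twist": 0,"grip": -1},
    {"offset": [0,0,0],"twist": 0,"grip": -1},
  ],
)

```text
clock: 8.65
eef_pos: [0.5531, 0.0327, 0.2581]
eef_rot: [[-0.974, 0.226, -0.003], [0.226, 0.974, 0.001], [0.003, 0.0, -1.0]]
force: [-1.7, -0.2, 0.6]
finger_gap: 0.004
grip_force: 0.6
```

Request:
apply_moves(
  steps=[
    {"offset": [-0.003,0,0.004],"twist": 0,"grip": -1},
    {"offset": [-0.003,0,0.004],"twist": 0,"grip": -1},
    {"offset": [0,0,0],"twist": 0,"grip": -1},
  ],
)

```text
clock: 8.95
eef_pos: [0.5541, 0.0325, 0.2567]
eef_rot: [[-0.974, 0.226, -0.003], [0.226, 0.974, 0.001], [0.003, 0.0, -1.0]]
force: [-2.5, 0.4, 5.7]
finger_gap: 0.003
grip_force: 2.7
```

Request:
apply_moves(
  steps=[
    {"offset": [-0.003,0,0.004],"twist": 0,"grip": -1},
    {"offset": [0,0,0],"twist": 0,"grip": -1},
  ],
)

```text
clock: 9.15
eef_pos: [0.5546, 0.0324, 0.2561]
eef_rot: [[-0.974, 0.226, -0.003], [0.226, 0.974, 0.001], [0.003, 0.0, -1.0]]
force: [-2.8, 0.7, 6.7]
finger_gap: 0.005
grip_force: 3.8
```

Request:
apply_moves(
  steps=[
    {"offset": [-0.003,0,0.004],"twist": 0,"grip": -1},
    {"offset": [0,0,0],"twist": 0,"grip": -1},
    {"offset": [0,0,0],"twist": 0,"grip": -1},
  ],
)

```text
clock: 9.45
eef_pos: [0.5548, 0.0323, 0.2557]
eef_rot: [[-0.974, 0.226, -0.004], [0.226, 0.974, 0.001], [0.004, 0.0, -1.0]]
force: [-5.7, -0.7, 11.3]
finger_gap: 0.007
grip_force: 6.1
```

Request:
apply_moves(
  steps=[
    {"offset": [0.015,0,-0.02],"twist": 0,"grip": -1},
    {"offset": [0.015,0,-0.02],"twist": 0,"grip": -1},
    {"offset": [0,0,-0.2],"twist": 0,"grip": -1},
    {"offset": [0,0,-0.2],"twist": 0,"grip": -1},
    {"offset": [0,0,-0.15],"twist": 0,"grip": -1},
    {"offset": [0,0,0],"twist": -0.089,"grip": -1},
    {"offset": [0,0,0],"twist": -0.089,"grip": -1},
    {"offset": [0.097,-0.196,0],"twist": 0,"grip": -1},
    {"offset": [0.097,-0.196,0],"twist": 0,"grip": -1},
    {"offset": [0.097,-0.196,0],"twist": 0,"grip": -1},
    {"offset": [0.097,-0.196,0],"twist": 0,"grip": -1},
    {"offset": [0.097,-0.196,0],"twist": 0,"grip": -1},
    {"offset": [0,0,0],"twist": 0,"grip": -1},
    {"offset": [0,0,0],"twist": 0,"grip": -1},
    {"offset": [0,0,0],"twist": 0,"grip": -1},
    {"offset": [0,0,0],"twist": 0,"grip": -1},
  ],
)

```text
clock: 11.05
eef_pos: [0.4639, -0.1659, 0.373]
eef_rot: [[-0.998, -0.055, -0.002], [-0.055, 0.998, 0.001], [0.002, 0.002, -1.0]]
force: [-0.4, 0.9, -0.1]
finger_gap: 0.005
grip_force: 0.0
```

```bash
python3 - <<'E'
from h import *
import pickle
s=ctrl.state();print(s['clock'],s['eef_pos'],np.round(s['eef_rot'],3).tolist(),s['force'])
a=snap('wrist','w5.png')[:,:,::-1];pickle.dump(cal('wrist'),open('w5.pkl','wb'))
b=snap('scene','s5.png')[:,:,::-1][120:320,180:440]
# left: wrist crop x200..460,y200..350 scaled 2
cv2.imwrite('pics/c5.png',np.hstack([cv2.resize(a[180:400,60:460],None,fx=1.25,fy=1.25) if 0 else cv2.resize(a[180:380,200:450],(500,400),interpolation=2),cv2.copyMakeBorder(cv2.resize(b,(300,231)),0,169,0,0,0)]))
E
```

```text
11.05 [ 0.4639184  -0.16588616  0.3730022 ] [[-0.998, -0.055, -0.002], [-0.055, 0.998, 0.001], [0.002, 0.002, -1.0]] [-0.43535868  0.92207981 -0.11339365]
```

View pics/c5.png

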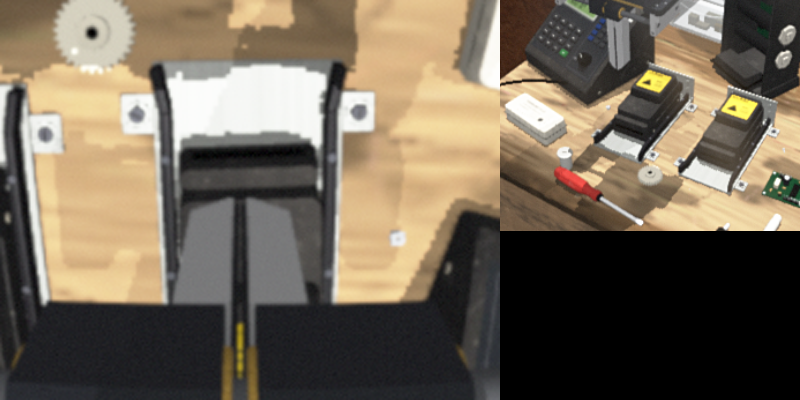

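The crop shows the reader home. The bed front is at crop row ~65, the face spans rows 140–165 and columns 181–318, and the feet screws are at (137,113) and (358,111). I'll compute the slot position.

```bash
python3 - <<'E'
from h import *
import pickle;C=pickle.load(open('w5.pkl','rb'))
w=lambda a,b,z:onz('wrist',a/2+200,b/2+180,z,C).round(4)
for n,a,b,z in [('bedfront',248,68,.005),('face bottom',249,138,.005),('face top L',183,163,.041),('face top R',318,163,.041),('footL',137,113,.004),('footR',358,111,.004),('guideL',163,80,.02),('guideR',333,80,.02)]: print(n,w(a,b,z))
E
```

```text
bedfront [ 0.4499 -0.1611  0.005 ]
face bottom [ 0.4843 -0.1586  0.005 ]
face top L [ 0.4875 -0.188   0.041 ]
face top R [ 0.4843 -0.1286  0.041 ]
footL [ 0.475  -0.2136  0.004 ]
footR [ 0.468  -0.1063  0.004 ]
guideL [ 0.4549 -0.2     0.02  ]
guideR [ 0.4506 -0.1221  0.02  ]
```

Request:
apply_moves(
  steps=[
    {"offset": [0.028,0.031,0],"twist": 0,"grip": -1},
    {"offset": [0,0,0.2],"twist": 0,"grip": -1},
    {"offset": [0,0,0.2],"twist": 0,"grip": -1},
    {"offset": [0,0,0.2],"twist": 0,"grip": -1},
    {"offset": [0,0,0.1],"twist": 0,"grip": -1},
    {"offset": [0,0,0.065],"twist": 0,"grip": -1},
    {"offset": [0,0,0],"twist": 0,"grip": -1},
    {"offset": [-0.02,0,0],"twist": 0,"grip": -1},
    {"offset": [-0.02,0,0],"twist": 0,"grip": -1},
    {"offset": [0,0,0],"twist": 0,"grip": -1},
  ],
)

```text
clock: 12.15
eef_pos: [0.4661, -0.1608, 0.221]
eef_rot: [[-0.999, -0.053, 0.001], [-0.053, 0.999, 0.0], [-0.001, 0.0, -1.0]]
force: [-0.6, -0.0, 0.5]
finger_gap: 0.002
grip_force: 0.0
```

Request:
apply_moves(
  steps=[
    {"offset": [0,0,0],"twist": 0,"grip": -1},
    {"offset": [0,0,0],"twist": 0,"grip": -1},
    {"offset": [0,0,0],"twist": 0,"grip": -1},
    {"offset": [0,0,0],"twist": 0,"grip": -1},
    {"offset": [0,0,0],"twist": 0,"grip": -1},
    {"offset": [0,0,0],"twist": 0,"grip": -1},
    {"offset": [0,0,0],"twist": 0,"grip": -1},
    {"offset": [0,0,0],"twist": 0,"grip": -1},
    {"offset": [0,0,0],"twist": 0,"grip": -1},
    {"offset": [0,0,0],"twist": 0,"grip": -1},
    {"offset": [0,0,0],"twist": 0,"grip": -1},
    {"offset": [0,0,0],"twist": 0,"grip": -1},
    {"offset": [0,0,0],"twist": 0,"grip": -1},
    {"offset": [0,0,0],"twist": 0,"grip": -1},
    {"offset": [0,0,0],"twist": 0,"grip": -1},
    {"offset": [0,0,0],"twist": 0,"grip": -1},
    {"offset": [0,0,0],"twist": 0,"grip": -1},
    {"offset": [0,0,0],"twist": 0,"grip": -1},
    {"offset": [0,0,0],"twist": 0,"grip": -1},
    {"offset": [0,0,0],"twist": 0,"grip": -1},
  ],
)

```text
clock: 14.15
eef_pos: [0.4649, -0.1609, 0.22]
eef_rot: [[-0.999, -0.052, -0.002], [-0.052, 0.999, 0.001], [0.002, 0.001, -1.0]]
force: [0.7, 0.3, -0.4]
finger_gap: 0.002
grip_force: 0.0
```

```bash
python3 - <<'E'
from h import *
a=snap('side','d6.png')[:,:,::-1][190:310,230:430];b=snap('scene','s6.png')[:,:,::-1][120:320,180:440]
cv2.imwrite('pics/c6.png',np.hstack([cv2.resize(a,(480,288),interpolation=2),cv2.copyMakeBorder(cv2.resize(b,(320,246)),0,42,0,0,0)]))
s=ctrl.state();print(s['clock'],s['eef_pos'],s['force'])
E
```

```text
14.25 [ 0.46491587 -0.16090435  0.22002355] [-0.16777402  0.50792639 -0.4019282 ]
```

View pics/c6.png

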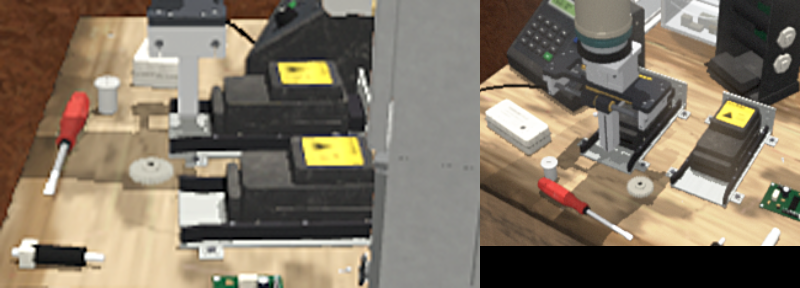

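The last views show the reader home beside its twin, the fingertips just in front of its slot without touching, and the bystanders where they were. I'll finish the hold.

Request:
apply_moves(
  steps=[
    {"offset": [0,0,0],"twist": 0,"grip": -1},
    {"offset": [0,0,0],"twist": 0,"grip": -1},
    {"offset": [0,0,0],"twist": 0,"grip": -1},
    {"offset": [0,0,0],"twist": 0,"grip": -1},
    {"offset": [0,0,0],"twist": 0,"grip": -1},
    {"offset": [0,0,0],"twist": 0,"grip": -1},
    {"offset": [0,0,0],"twist": 0,"grip": -1},
    {"offset": [0,0,0],"twist": 0,"grip": -1},
    {"offset": [0,0,0],"twist": 0,"grip": -1},
    {"offset": [0,0,0],"twist": 0,"grip": -1},
    {"offset": [0,0,0],"twist": 0,"grip": -1},
    {"offset": [0,0,0],"twist": 0,"grip": -1},
    {"offset": [0,0,0],"twist": 0,"grip": -1},
    {"offset": [0,0,0],"twist": 0,"grip": -1},
  ],
)

```text
clock: 15.65
eef_pos: [0.4649, -0.1609, 0.22]
eef_rot: [[-0.999, -0.052, -0.002], [-0.052, 0.999, 0.001], [0.002, 0.001, -1.0]]
force: [-0.4, -0.4, -0.1]
finger_gap: 0.005
grip_force: 0.0
```

```bash
python3 -c "
from workcell import ctrl
print(ctrl.sign_off())"
```

```text
the job is handed in; nothing more can be done
None
```

The job is handed in at about 16 s: I pushed the reader home against its stop, pressed the green key once to its stop, and held the fingertips about 13 mm in front of the slot for 3.5 s without touching; the hand-in gave no verdict, and I had no reading of the key joints to confirm the neighbouring keys stayed up.

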